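# Unstack the condiments and set out the serving mats

## Robot

A 6-joint arm with a two-finger parallel gripper is mounted at the origin on the work surface; the furniture and walls round the work are solid. World frame = base frame: x ahead of the robot, y to its left, z up, the work surface at z = 0. Lengths are in mm, angles in rad, forces in N, time in s.
With the tool pointing down it reaches from about 300 to 775 mm from the base axis. Payload 14.6 kg.
Tool frame: the origin (TCP) lies on the centre line of the jaws, within the pads' length; the fingertips stand env.nose_length ahead of it and the grasp point (between the pads) lies 5 mm behind it (env.nose_length is the distance from the TCP to the fingertips, in mm); z points along the fingers, y is the line along which they close (so a half turn about z gives the same grasp; the last joint's range is limited). The gripper opens to 85 mm and grips with 20 to 120 N. Pads are 22 mm wide; open, the fingers measure 114 mm over their backs; the gripper's body (76 mm by 85 mm) begins 54 mm behind the grasp point. The pads swing forward as they close: fully open they stand 13 mm farther back than shut.
Start: joints at [1.056, 0.3, 1.521, -0, 1.321, -0.067], TCP at [238.137, 495.762, 221.581] pointing down, gripper open.
Joint ranges: [-3.03, 3.03], [-0.79, 2.21], [0.23, 2.52], [-1.04, 4.18], [0, 3.07], [-2.55, 2.55]. Speed limits (rad/s): [2.22, 2.22, 2.57, 3.14, 3.14, 3.14].

## Interface

Orientations are given as a 3x3 rotation matrix whose columns are the frame's x, y, z axes.
In Python, from plant import env gives the robot as it stands.
- The arm moves only by the tool run_rows, called after "Call:" as name(argument=value, ...), one argument or row to a line, values as JSON. Schema: {"type":"object","properties":{"offsets":{"type":"object","properties":{"plan":{"type":"array","items":{"type":"array","items":{"type":"number"},"minItems":5,"maxItems":5},"minItems":1,"maxItems":12}},"additionalProperties":false,"required":["plan"]},"squeeze":{"type":"number"},"only":{"type":"string"},"quiet":{"type":"boolean"},"lines":{"type":"string"}},"required":["offsets"],"additionalProperties":false}. offsets is an object whose key "plan" holds a list of rows, 1 to 12 of them, each of 5 numbers: the finger opening in mm, then dx, dy, dz in a scale on which 1.0 is 600 mm, then a turn about the tool's z in parts of the range, where 1.0 means 2 rad; each row is the pose to reach, as a shift and turn from the pose commanded when the call began, along the tool's axes at that moment; what a row does not reach only later rows make up. A row lasts 1/12 s, in which the tool goes at most 41.7 mm and 0.125 rad, less where a joint would pass 70% of its speed; a pose out of reach is approached as far as the arm can. The fingers move at their own pace and stop on an object; squeeze is the grip in N (left out, the last holds). Time passes only in rows, so rows that do not move let the fingers close. The tool returns the time, the measured TCP pose, the force, the opening and the grip force at its end. only (a regular expression) keeps the lines of the reply that match it, lines (a string "A,B") keeps lines A to B, and quiet returns only ok. A shift or turn number past 1, either way, is cut back to 1. Input that does not fit is refused with a message, and nothing moves.
- env.sense(): the state, without advancing time (a new reading comes with each control period).
- env.get_image(name): name is "side" or "top" or "wrist"; returns the picture (384x512x3 uint8, red, green, blue); there is no depth.
- env.camera_params(name): a dict with "fx", "fy", "cx", "cy" (pixels), "D" ([k1, k2, p1, p2, k3] as OpenCV has them; the pictures are not rectified), "R" (3x3) and "t" (3): a world point X has camera coordinates R X + t. Camera axes: x right, y down, z forward; pixel columns grow to the right and rows downward; lengths in mm; the calibration is good to about 2 mm. A picture is of the moment at which its call begins: read the wrist's pose just before it. camera_params takes no time and is no camera call; for the wrist camera it gives the pose at the moment of the call.
- env.hand_in(): hands the job in; it is judged then, once.
The state is a dict: "time": time; "qpos": joint angles; "qvel": joint speeds; "effort": joint torques, N m; "position": TCP position; "orientation": TCP orientation; "wrist_force": force on the tool from outside, world axes, zero at the start; "wrist_torque": the same for the moment, N m; "gripper_width": finger opening in mm; "grip_force": force on a finger pad.
Only numpy, scipy, OpenCV 4.12 (cv2) and the standard library are available. Lean on these libraries where they do the work, as an engineer would, in place of code of your own. Each camera call takes 0.05 s, during which the arm holds its last target. There are 200 camera calls.

## Task

Somebody piled up the condiments to wipe the counter: take both stacks apart and stand each thing upright in the middle of its own mat - the chili jar with the green lid on the red mat, the slim spice jar on the blue mat, the pile of sauce dishes on the yellow mat (keep the pile together) and the toothpick box on the green mat. Set everything down gently without dropping it or tipping it over, and leave the sesame oil bottle and the steel pepper shaker where they stand; mind the shelf of bowls that hangs over the back of the counter.

Things in the scene. Friction and masses are not known exactly. Their poses are not given: they have to be found in the camera images.
- chili_jar: glass jar with red contents and a flat green screw lid, 64 x 68 mm across and 84 mm high, about 0.25 kg, bottom of one of the two stacks, standing on the worktop; origin at the centre of its underside, z up; the flat lid, 63 mm across, takes the top 10 mm. It can be gripped across x (62 mm) or y (68 mm) of its frame, body or lid
- spice_jar: slim spice jar, clear and white with a white cap and a dark patch on top of the cap, round, 47 mm across and 98 mm high, about 0.11 kg, standing loose on the lid of the chili jar at the start; origin at the centre of its underside, z up
- dishes: pile of small white sauce dishes nested in one another, handled as one solid piece: round, 65 to 69 mm across, 78 mm high, about 0.21 kg, bottom of the other stack, standing on the worktop; origin at the centre of its underside, z up; a thing put on it rests 72 mm above its origin
- pick_box: green and cream cardboard box of toothpicks, 30 mm (its x) by 52 mm (its y) by 75 mm high (z), about 0.06 kg, standing upright and loose in the uppermost sauce dish at the start; origin at the centre of its underside
- mat_red: round red silicone mat, 100 mm across, 4 mm thick, lying flat and fixed on the worktop; origin at the centre of its underside, z up (its top is 4 mm above the origin)
- mat_blue: round blue silicone mat, 100 mm across, 4 mm thick, lying flat and fixed on the worktop; origin at the centre of its underside, z up (its top is 4 mm above the origin)
- mat_yellow: round yellow silicone mat, 100 mm across, 4 mm thick, lying flat and fixed on the worktop; origin at the centre of its underside, z up (its top is 4 mm above the origin)
- mat_green: round green silicone mat, 100 mm across, 4 mm thick, lying flat and fixed on the worktop; origin at the centre of its underside, z up (its top is 4 mm above the origin)
- sesame_oil: bystander: green bottle with a yellow label and yellow cap, 62 x 57 mm across, 141 mm high, standing loose on the worktop; origin at the centre of its underside, z up; leave it alone
- pepper_shaker: bystander: grey steel pepper shaker, round, 58 mm across, 95 mm high, standing loose on the worktop; origin at the centre of its underside, z up; leave it alone
Not all that is in view belongs to the job. What is shaped like the dishes but purple is not meant.

How it is judged:
By the outcome, as a careful person would: the job done as asked, in the order asked, and still so for the second after the job is handed in, with the robot touching nothing.
It also fails if it takes over 120 s, if anything falls off the work surface, if the arm or the gripper's body presses on something with over 40 N, if the wrist force passes 120 N, or if a joint passes its speed limit or range.

## Working session

There is one attempt and no reset: what is moved stays moved. The work goes in short steps, Python scripts to look and compute and a tool call to move; the robot and the scene stay as the last step left them, time stands still between calls to the robot, and variables do not carry over. Pictures are saved under pics/ and viewed, at most 14 in all, crops included, and the job is handed in when it is done.

```bash
ls; mkdir -p pics; python3 - <<'E'
from plant import env
import cv2,numpy as np
s=env.sense();print(s['time'],s['position'],s['orientation'],s['gripper_width'],env.nose_length)
for n in['side','top']:
    im=env.get_image(n);cv2.imwrite(f'pics/{n}0.png',cv2.resize(im[:,:,::-1],(800,600),interpolation=cv2.INTER_CUBIC));cv2.imwrite(f'pics/{n}0raw.png',im[:,:,::-1])
    p=env.camera_params(n);print({k:np.round(v,3).tolist() for k,v in p.items()}, -np.array(p['R']).T@p['t'])
E
```

```text
pics
0.0 [238.03380046 495.54768718 221.0150918 ] [[-9.01383398e-01  4.33021489e-01 -5.99634976e-04]
 [ 4.33021894e-01  9.01382813e-01 -1.03115327e-03]
 [ 9.39891361e-05 -1.18911951e-03 -9.99999289e-01]] 85.29316732900887 14.0
{'fx': 411.277, 'fy': 411.277, 'cx': 254.637, 'cy': 195.112, 'D': [-0.034, 0.0, 0.0, 0.0, 0.0], 'R': [[-0.999, 0.048, 0.0], [0.03, 0.628, -0.778], [-0.037, -0.777, -0.629]], 't': [387.155, 21.144, 1500.25]} [ 442.04286144 1133.68228153  959.40015146]
{'fx': 456.664, 'fy': 456.664, 'cx': 261.574, 'cy': 188.481, 'D': [-0.079, 0.0, 0.0, 0.0, 0.0], 'R': [[0.009, -1.0, 0.003], [-0.981, -0.009, -0.192], [0.192, -0.001, -0.981]], 't': [33.09, 378.647, 1516.041]} [  80.85725701   38.25298248 1560.39946749]
```

View pics/top0.png

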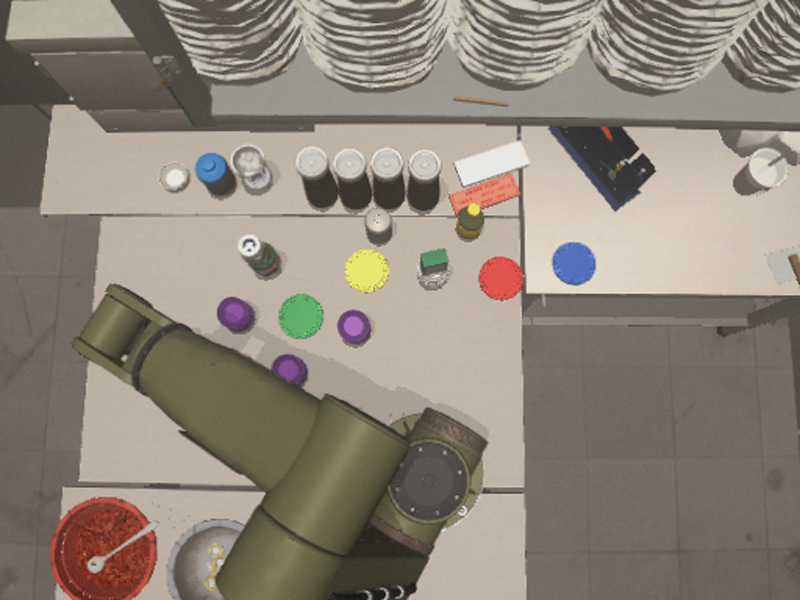

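View pics/side0.png

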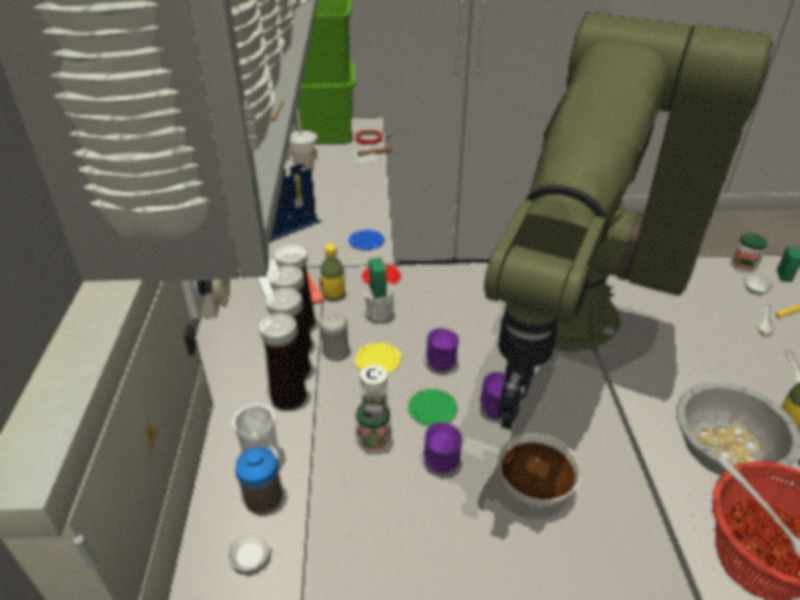

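```bash
cat >h.py <<'E'
import cv2,numpy as np
from plant import env
def ray(n,uv,p=None):
    p=p or env.camera_params(n);K=np.array([[p['fx'],0,p['cx']],[0,p['fy'],p['cy']],[0,0,1]])
    q=cv2.undistortPoints(np.array([[uv]],float),K,np.array(p['D'],float))[0,0]
    R=np.array(p['R']);return -R.T@np.array(p['t']),R.T@np.array([q[0],q[1],1])
def onz(n,uv,z,p=None):
    c,d=ray(n,uv,p);return c+d*(z-c[2])/d[2]
def tri(a,b):
    A=0;B=0
    for n,uv in(a,b):
        c,d=ray(n,uv);d/=np.linalg.norm(d);M=np.eye(3)-np.outer(d,d);A=A+M;B=B+M@c
    return np.linalg.solve(A,B)
def proj(n,X,p=None):
    p=p or env.camera_params(n);K=np.array([[p['fx'],0,p['cx']],[0,p['fy'],p['cy']],[0,0,1]])
    return cv2.projectPoints(np.array(X,float).reshape(-1,1,3),cv2.Rodrigues(np.array(p['R']))[0],np.array(p['t'],float),K,np.array(p['D'],float))[0][:,0]
def blobs(im,h0,h1,s=110,v=50,amin=60):
    H=cv2.cvtColor(im,cv2.COLOR_BGR2HSV);m=cv2.inRange(H,(h0,s,v),(h1,255,255))
    _,_,st,c=cv2.connectedComponentsWithStats(m);return [(c[i].round(1).tolist(),st[i].tolist()) for i in range(1,len(c)) if st[i][4]>amin]
E
python3 - <<'E'
from h import *
t=cv2.imread('pics/top0raw.png');s=cv2.imread('pics/side0raw.png')
for nm,a,b in[('red',0,6),('yel',24,32),('grn',50,80),('blue',105,118),('pur',130,150)]:
    print(nm,[(c,st,onz('top',c,4).round(1).tolist()) for c,st in blobs(t,a,b) if 120<c[1]<260 and c[0]>90])
    print('   side',[(c,st,onz('side',c,4).round(1).tolist()) for c,st in blobs(s,a,b) if 140<c[1]<330 and 150<c[0]<350])
sc=.64
print('shelf',tri(('top',(105*sc,131*sc)),('side',(268*sc,275*sc))))
a=cv2.resize(t[135:195,145:220],None,fx=5.3,fy=5.3,interpolation=3);b=cv2.resize(t[135:195,255:330],None,fx=5.3,fy=5.3,interpolation=3)
c=cv2.resize(s[225:295,210:280],None,fx=4,fy=4,interpolation=3);d=cv2.resize(s[150:220,200:270],None,fx=4,fy=4,interpolation=3)
top=np.hstack([a,b]);bot=np.hstack([c,d]);bot=cv2.copyMakeBorder(bot,0,0,0,top.shape[1]-bot.shape[1],0)
cv2.imwrite('pics/crop1.png',np.vstack([top,bot]));print(top.shape,bot.shape)
E
```

```text
red [([315.3, 121.8], [295, 111, 38, 22, 284], [630.1, -154.1, 4.0]), ([320.3, 177.7], [307, 164, 28, 28, 628], [425.0, -168.5, 4.0])]
   side [([251.0, 175.2], [247, 169, 10, 13, 98], [393.7, -172.2, 4.0]), ([199.9, 185.3], [196, 175, 11, 20, 92], [590.8, -116.4, 4.0])]
yel [([234.3, 172.9], [221, 160, 28, 27, 606], [439.3, 132.3, 4.0])]
   side [([213.1, 182.8], [206, 175, 14, 16, 167], [541.0, -129.8, 4.0]), ([241.9, 227.7], [227, 219, 30, 20, 400], [436.5, 125.2, 4.0])]
grn [([192.3, 202.0], [179, 189, 28, 27, 530], [334.9, 275.5, 4.0])]
   side [([241.4, 176.8], [237, 166, 9, 23, 170], [431.6, -163.4, 4.0]), ([276.4, 260.2], [262, 249, 30, 23, 529], [333.4, 276.0, 4.0])]
blue [([367.0, 168.3], [354, 156, 27, 26, 563], [460.5, -334.1, 4.0])]
   side [([234.1, 153.1], [224, 147, 22, 13, 211], [458.6, -333.8, 4.0])]
pur [([149.1, 199.8], [142, 194, 15, 15, 137], [341.1, 426.4, 4.0]), ([184.0, 236.0], [175, 230, 16, 13, 131], [217.1, 299.7, 4.0])]
   side [([282.5, 223.1], [274, 211, 19, 26, 401], [297.7, 109.1, 4.0]), ([315.0, 251.4], [308, 239, 16, 28, 298], [208.1, 245.0, 4.0]), ([282.9, 286.0], [272, 271, 23, 31, 572], [323.4, 376.6, 4.0])]
shelf [556.14358417 524.60545908 513.26816748]
(318, 796, 3) (280, 796, 3)
```

View pics/crop1.png

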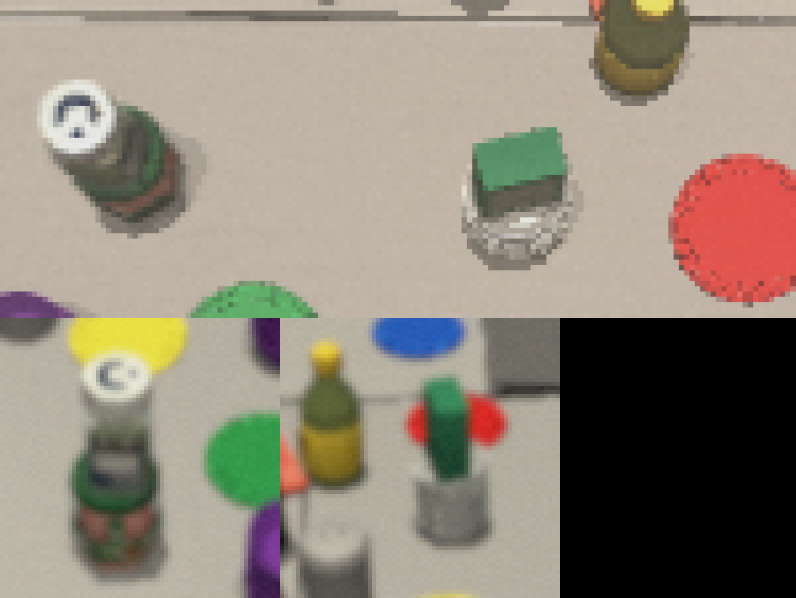

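```bash
python3 - <<'E'
from h import *
print('spice',onz('top',(159.3,156.9),182),onz('side',(239.2,239.4),182),tri(('top',(159.3,156.9)),('side',(239.2,239.4))))
print('box',onz('top',(293,164.8),147),onz('side',(241.2,167.2),147),tri(('top',(293,164.8)),('side',(241.2,167.2))))
print('pepper',onz('top',(377*.64,218*.64),95),'oil',onz('top',(473*.64,209*.64),141))
p=env.camera_params('wrist');s=env.sense();R=s['orientation'];c=-np.array(p['R']).T@p['t']
print('cam in tool',R.T@(c-s['position']),(R.T@np.array(p['R']).T).round(3).tolist(),p['fx'],p['cx'],p['cy'])
q=s['position'];T=np.array([448,330,300])
print(R.T@(T-q))
E
```

```text
spice [447.69537686 357.54057662 182.        ] [445.78420465 357.78100242 182.        ] [446.68230578 357.63157804 182.23640011]
box [434.62015187 -62.93877268 147.        ] [432.60148007 -24.72764381 147.        ] [436.53791749 -63.88100284 121.24004594]
pepper [533.04479237 105.79796612  95.        ] oil [540.34372264 -95.55696504 141.        ]
cam in tool [  70.079438     -0.3300772  -153.01343577] [[0.001, -0.963, -0.27], [1.0, 0.001, 0.0], [-0.0, -0.27, 0.963]] 293.04991855400806 257.39896641362094 191.4567456546895
[-260.9581188   -58.4218196   -78.87827191]
```

The manual's scale: shifts go in shares of 600 mm and turns go in shares of 2 rad. Converting my numbers, -249 mm is -0.415, -220 mm is -0.3667, -0.45 rad is -0.225.

Call:
run_rows(
  offsets={"plan":[[85, 0, 0, -0.1317, 0], [85, 0, 0, -0.1317, 0], [85, -0.1, -0.0133, -0.1317, -0.05], [85, -0.1667, -0.0233, -0.1317, -0.1], [85, -0.2333, -0.0317, -0.1317, -0.15], [85, -0.3, -0.0417, -0.1317, -0.2], [85, -0.3667, -0.05, -0.1317, -0.225], [85, -0.415, -0.0567, -0.1317, -0.225], [85, -0.415, -0.0567, -0.1317, -0.225], [85, -0.415, -0.0567, -0.1317, -0.225]]},
  squeeze=30,
)

```text
time: 0.93
position: [449.2, 355.9, 299.8]
orientation: [[-1.0, 0.001, -0.001], [0.001, 1.0, -0.001], [0.001, -0.001, -1.0]]
wrist_force: [-1.2, 1.0, -0.2]
gripper_width: 85.4
grip_force: 0.0
```

```bash
python3 - <<'E'
from h import *
s=env.sense();print(s['position'],s['orientation'].round(3).tolist(),s['qpos'].round(2))
cv2.imwrite('pics/w1.png',env.get_image('wrist')[:,:,::-1])
# box check
for n in('top','side'):
    print(n,[proj(n,[434.6,-63,z])[0].round(1) for z in(0,72,78,147)])
E
```

```text
[449.24116208 355.86894309 299.81253754] [[-1.0, 0.001, -0.001], [0.001, 1.0, -0.001], [0.001, -0.001, -1.0]] [ 0.61  0.31  1.33 -0.    1.5  -0.96]
top [array([290.1, 175. ]), array([291.4, 170.2]), array([291.6, 169.8]), array([293. , 164.8])]
side [array([241.2, 193.7]), array([240.8, 178.1]), array([240.8, 176.8]), array([240.4, 160.9])]
```

View pics/w1.png

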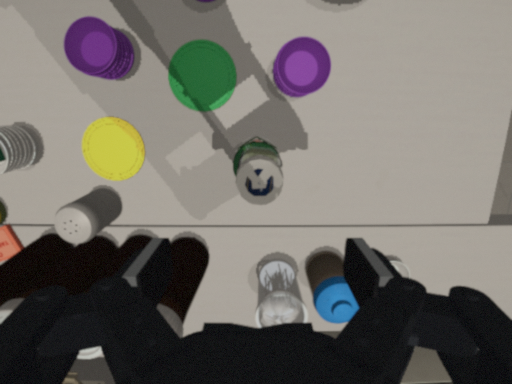

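```bash
python3 - <<'E'
from h import *
p=env.camera_params('wrist')
print('spice',onz('wrist',(260,181),182,p), onz('wrist',(258,159),84))
print('box',onz('top',(277.9,164.7),147),tri(('top',(277.9,164.7)),('side',(241.1,167))))
w=cv2.imread('pics/w1.png')
for nm,a,b in[('yel',24,32),('grn',50,80)]: print(nm,[(c,st,onz('wrist',c,4).round(1).tolist()) for c,st in blobs(w,a,b,100,40,300)])
cv2.imwrite('pics/w1c.png',cv2.resize(w[120:215,200:320],None,fx=6,fy=6,interpolation=3))
E
```

```text
spice [443.65361966 359.86066844 182.        ] [438.60743644 358.180567    84.        ]
box [434.47721195 -14.77780753 147.        ] [432.76230136 -14.52996748 154.8963109 ]
yel [([112.9, 148.4], [82, 117, 63, 64, 3141], [434.8, 133.7, 4.0])]
grn [([201.9, 75.0], [169, 40, 67, 71, 3735], [329.1, 277.1, 4.0])]
```

View pics/w1c.png

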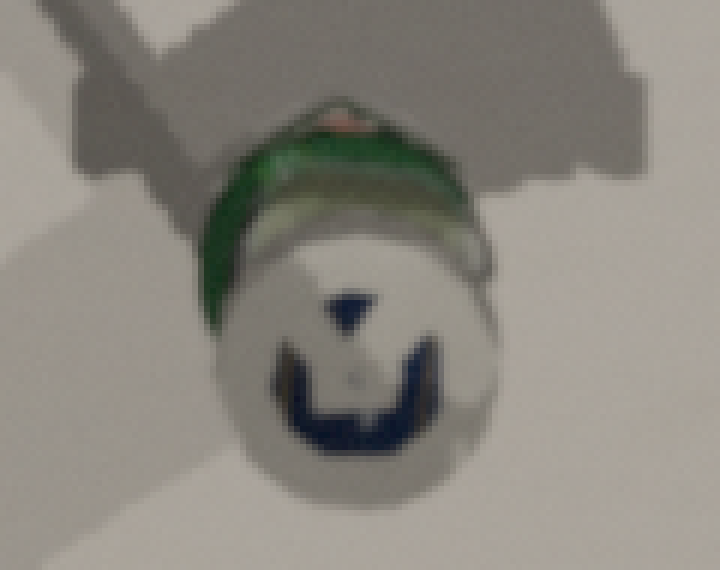

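To row units: 155 mm is 0.2583, 145 mm is 0.2417.

Call:
run_rows(
  offsets={"plan":[[85, 0.005, 0.004, 0, 0], [85, 0.005, 0.004, 0.0667, 0], [85, 0.005, 0.004, 0.1333, 0], [85, 0.005, 0.004, 0.2, 0], [85, 0.005, 0.004, 0.2417, 0], [85, 0.005, 0.004, 0.2583, 0], [85, 0.005, 0.004, 0.2583, 0], [40, 0.005, 0.004, 0.2583, 0], [40, 0.005, 0.004, 0.2583, 0], [40, 0.005, 0.004, 0.2583, 0], [40, 0.005, 0.004, 0.2583, 0], [40, 0.005, 0.004, 0.2583, 0]]},
  squeeze=30,
)

```text
time: 1.98
position: [445.5, 360.1, 147.5]
orientation: [[-1.0, -0.002, 0.003], [-0.002, 1.0, 0.002], [-0.003, 0.002, -1.0]]
wrist_force: [0.3, -0.5, 7.3]
gripper_width: 45.0
grip_force: 29.7
```

Call:
run_rows(
  offsets={"plan":[[40, 0, 0, 0, 0], [40, 0, 0, 0, 0], [40, 0, 0, 0, 0], [40, 0, 0, 0, 0], [40, 0, 0, 0, 0], [40, 0, 0, 0, 0]]},
)

```text
time: 2.48
position: [445.6, 360.1, 147.5]
orientation: [[-1.0, -0.002, 0.003], [-0.002, 1.0, 0.002], [-0.003, 0.002, -1.0]]
wrist_force: [-0.2, -0.5, 6.8]
gripper_width: 45.0
grip_force: 29.7
```

To row units: -200 mm is -0.3333, -105 mm is -0.175.

Call:
run_rows(
  offsets={"plan":[[40, 0, 0, -0.0083, 0], [40, 0, 0, -0.0333, 0], [40, 0, 0, -0.0833, 0], [40, 0, 0, -0.1333, 0], [40, 0, 0, -0.1667, 0], [40, 0, -0.0133, -0.175, 0], [40, -0.0017, -0.05, -0.175, 0], [40, -0.0033, -0.1, -0.175, 0], [40, -0.005, -0.1583, -0.175, 0], [40, -0.0067, -0.2167, -0.175, 0], [40, -0.0067, -0.275, -0.175, 0], [40, -0.0067, -0.3333, -0.175, 0]]},
)

```text
time: 3.48
position: [448.5, 157.7, 249.8]
orientation: [[-1.0, -0.002, -0.001], [-0.002, 1.0, -0.0], [0.001, -0.0, -1.0]]
wrist_force: [0.3, -0.1, -1.1]
gripper_width: 44.9
grip_force: 31.2
```

Call:
run_rows(
  offsets={"plan":[[40, -0.0017, -0.0583, 0, 0], [40, -0.0017, -0.1167, 0, 0], [40, -0.0033, -0.175, 0, 0], [40, -0.005, -0.2333, 0, 0], [40, -0.0067, -0.2917, 0, 0], [40, -0.0083, -0.35, 0, 0], [40, -0.01, -0.4083, 0, 0], [40, -0.0117, -0.4667, 0, 0], [40, -0.0133, -0.525, 0, 0], [40, -0.015, -0.5833, 0, 0], [40, -0.0167, -0.6417, 0, 0], [40, -0.0167, -0.6833, 0, 0]]},
)

```text
time: 4.48
position: [459.1, -253.0, 249.7]
orientation: [[-1.0, -0.001, -0.001], [-0.001, 1.0, 0.0], [0.001, 0.0, -1.0]]
wrist_force: [-0.4, 0.8, -1.0]
gripper_width: 44.5
grip_force: 31.2
```

Call:
run_rows(
  offsets={"plan":[[40, 0, -0.05, 0, 0], [40, 0, -0.0833, 0, 0], [40, 0, -0.1167, 0, 0], [40, 0, -0.1333, 0, 0], [40, 0, -0.14, 0, 0], [40, 0, -0.14, 0, 0], [40, 0, -0.14, 0, 0], [40, 0, -0.14, 0, 0]]},
)

```text
time: 5.15
position: [460.5, -333.3, 250.7]
orientation: [[-1.0, -0.003, 0.0], [-0.003, 1.0, 0.0], [-0.0, 0.0, -1.0]]
wrist_force: [-0.8, 0.1, -1.8]
gripper_width: 44.5
grip_force: 31.2
```

```bash
python3 - <<'E'
from h import *
w=env.get_image('wrist')[:,:,::-1].copy();cv2.imwrite('pics/w2.png',w)
H=cv2.cvtColor(w,cv2.COLOR_BGR2HSV);m=cv2.inRange(H,(100,120,40),(122,255,255));_,l,st,c=cv2.connectedComponentsWithStats(m);print([(c[i],st[i]) for i in range(1,len(c)) if st[i][4]>300])
for r in [(459.8,-334)]: print(proj('wrist',[r[0],r[1],4]), [proj('wrist',[r[0]+a,r[1]+b,4])[0].round(0) for a,b in((50,0),(-50,0),(0,50),(0,-50))])
E
```

```text
[(array([255.56231186, 153.6884407 ]), array([ 220,  124,   71,   60, 3322], dtype=int32)), (array([258.81546573, 285.50615114]), array([235, 263,  48,  34, 569], dtype=int32))]
[[256.47698801 161.47764515]] [array([256., 196.]), array([257., 124.]), array([293., 162.]), array([220., 161.])]
```

View pics/w2.png

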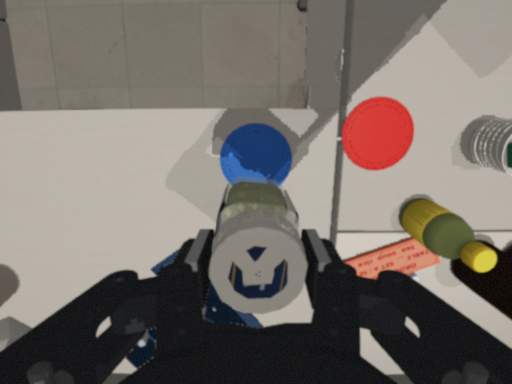

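To row units: 181 mm is 0.3017, 180 mm is 0.3.

```bash
python3 - <<'E'
from h import *
print(onz('wrist',(258,269),285))
E
```

```text
[ 460.55172059 -332.67247763  285.        ]
```

Call:
run_rows(
  offsets={"plan":[[40, 0, -0.0008, 0.0333, 0], [40, 0, -0.0008, 0.0833, 0], [40, 0, -0.0008, 0.1417, 0], [40, 0, -0.0008, 0.2, 0], [40, 0, -0.0008, 0.25, 0], [40, 0, -0.0008, 0.28, 0], [40, 0, -0.0008, 0.2933, 0], [40, 0, -0.0008, 0.2983, 0], [40, 0, -0.0008, 0.3, 0], [40, 0, -0.0008, 0.3017, 0], [40, 0, -0.0008, 0.3017, 0]]},
)

```text
time: 6.12
position: [460.9, -335.1, 70.8]
orientation: [[-1.0, -0.002, 0.002], [-0.002, 1.0, -0.001], [-0.002, -0.001, -1.0]]
wrist_force: [-1.2, -0.2, -1.0]
gripper_width: 44.9
grip_force: 31.2
```

Call:
run_rows(
  offsets={"plan":[[40, 0.0008, 0.0017, 0.0017, 0], [40, 0.0008, 0.0017, 0.0033, 0], [40, 0.0008, 0.0017, 0.005, 0], [40, 0.0008, 0.0017, 0.005, 0], [40, 0.0008, 0.0017, 0.005, 0]]},
)

```text
time: 6.53
position: [460.2, -334.0, 67.2]
orientation: [[-1.0, -0.002, 0.001], [-0.002, 1.0, -0.001], [-0.001, -0.001, -1.0]]
wrist_force: [-0.8, 1.1, 5.6]
gripper_width: 44.7
grip_force: 31.4
```

To row units: -200 mm is -0.3333, -180 mm is -0.3.

Call:
run_rows(
  offsets={"plan":[[50, 0, 0, 0, 0], [55, 0, 0, 0, 0], [70, 0, 0, 0, 0], [85, 0, 0, 0, 0], [85, 0, 0, 0, 0], [85, 0, 0, 0, 0], [85, 0, 0, -0.0333, 0], [85, 0, 0, -0.1, 0], [85, 0, 0, -0.1667, 0], [85, 0, 0, -0.2333, 0], [85, 0, 0, -0.3, 0], [85, 0, 0, -0.3333, 0]]},
)

```text
time: 7.53
position: [460.4, -334.2, 272.0]
orientation: [[-1.0, -0.002, 0.005], [-0.002, 1.0, -0.004], [-0.005, -0.004, -1.0]]
wrist_force: [-0.2, -0.7, 0.3]
gripper_width: 84.9
grip_force: 0.0
```

Call:
run_rows(
  offsets={"plan":[[85, 0, 0.05, 0, 0], [85, 0, 0.1167, 0, 0], [85, 0, 0.1833, 0, 0], [85, 0, 0.25, 0, 0], [85, 0, 0.3167, 0, 0], [85, 0, 0.3833, 0, 0], [85, 0, 0.45, 0, 0], [85, 0, 0.5167, 0, 0], [85, 0, 0.5667, 0, 0], [85, 0, 0.5667, 0, 0]]},
)

```text
time: 8.37
position: [458.8, 10.3, 266.8]
orientation: [[-1.0, -0.006, 0.0], [-0.006, 1.0, 0.001], [-0.0, 0.001, -1.0]]
wrist_force: [-0.2, -0.7, -0.1]
gripper_width: 84.9
grip_force: 0.0
```

```bash
python3 - <<'E'
from h import *
s=env.sense();print(s['position'],env.camera_params('wrist')['fx'])
t=env.get_image('top')[:,:,::-1];cv2.imwrite('pics/top1.png',t)
w=env.get_image('wrist')[:,:,::-1];cv2.imwrite('pics/w3.png',w)
for nm,a,b in[('yel',24,32),('grn',50,80),('red',0,6)]: print(nm,[(c,st,onz('wrist',c,4).round(1).tolist()) for c,st in blobs(w,a,b,100,40,300)])
E
```

```text
[458.80391641  10.32052631 266.82277812] 293.04991855400806
yel [([343.3, 144.2], [310, 110, 68, 70, 3772], [435.5, 129.2, 4.0]), ([187.5, 210.6], [160, 196, 44, 55, 657], [536.2, -97.2, 4.0])]
grn [([453.0, 68.5], [419, 31, 69, 76, 4083], [330.9, 272.7, 4.0]), ([232.7, 155.9], [204, 134, 57, 43, 1657], [453.2, -27.7, 4.0])]
red [([131.0, 132.2], [96, 97, 70, 71, 3883], [419.9, -170.7, 4.0]), ([496.4, 159.6], [478, 143, 34, 35, 637], [454.9, 361.9, 4.0])]
```

View pics/w3.png

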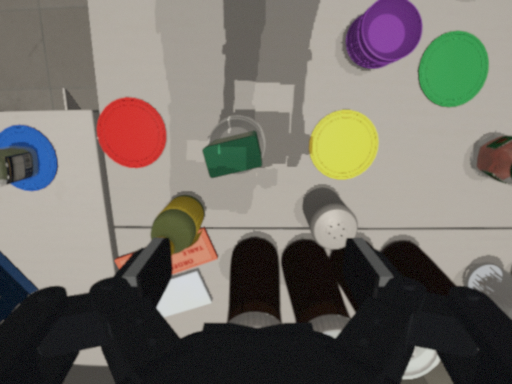

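```bash
python3 - <<'E'
from h import *
w=cv2.imread('pics/w3.png')
H=cv2.cvtColor(w,cv2.COLOR_BGR2HSV);m=cv2.inRange(H,(50,100,20),(85,255,255));m[:,:190]=0;m[:,280:]=0
c=max(cv2.findContours(m,0,2)[0],key=cv2.contourArea);ap=cv2.approxPolyDP(c,4,True)[:,0];
q=np.array([onz('wrist',u,147) for u in ap]);print(ap.tolist(),q.round(1).tolist())
R=cv2.minAreaRect(q[:,:2].astype(np.float32));print(R)
cv2.imwrite('pics/w3c.png',cv2.resize(w[100:200,180:300],None,fx=6,fy=6,interpolation=3))
E
```

```text
[[255, 134], [205, 148], [211, 176], [260, 165]] [[410.8, 5.0, 147.0], [423.8, -41.4, 147.0], [450.5, -36.8, 147.0], [439.6, 9.8, 147.0]]
((430.62164306640625, -15.879735946655273), (29.17106819152832, 49.73066711425781), 13.076759338378906)
```

View pics/w3c.png

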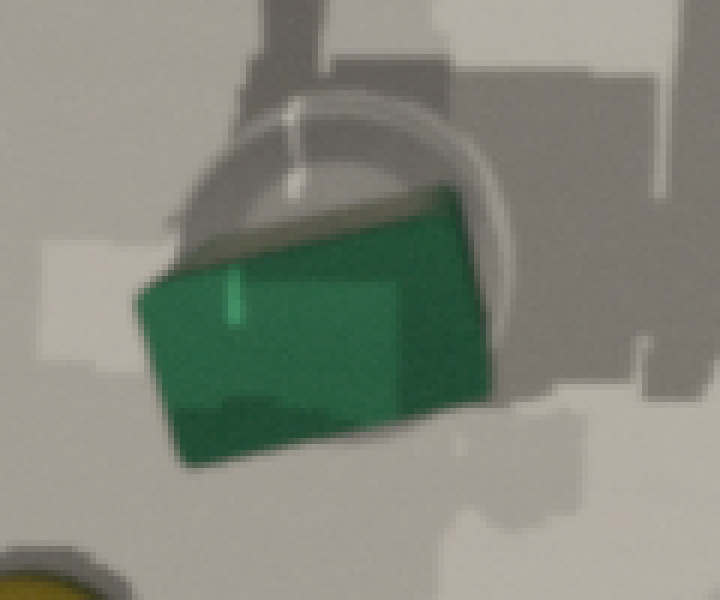

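To row units: 154 mm is 0.2567, -25.6 mm is -0.0427, -0.228 rad is -0.114.

Call:
run_rows(
  offsets={"plan":[[85, 0.0167, -0.0167, 0, -0.05], [85, 0.0433, -0.0427, 0, -0.1], [85, 0.0433, -0.0427, 0.05, -0.114], [85, 0.0433, -0.0427, 0.1167, -0.114], [85, 0.0433, -0.0427, 0.1833, -0.114], [85, 0.0433, -0.0427, 0.2333, -0.114], [85, 0.0433, -0.0427, 0.2567, -0.114], [85, 0.0433, -0.0427, 0.2567, -0.114], [85, 0.0433, -0.0427, 0.2567, -0.114]]},
  squeeze=20,
)

```text
time: 9.22
position: [433.2, -20.3, 112.7]
orientation: [[-0.974, -0.227, -0.001], [-0.227, 0.974, 0.0], [0.001, 0.0, -1.0]]
wrist_force: [0.1, -1.2, 0.3]
gripper_width: 84.8
grip_force: 0.0
```

Call:
run_rows(
  offsets={"plan":[[45, 0, 0, 0, 0], [45, 0, 0, 0, 0], [45, 0, 0, 0, 0], [45, 0, 0, 0, 0], [45, 0, 0, 0, 0], [45, 0, 0, 0, 0], [45, 0, 0, 0, 0], [45, 0, 0, 0, 0], [45, 0, 0, 0, 0]]},
)

```text
time: 9.97
position: [433.9, -19.6, 113.8]
orientation: [[-0.974, -0.228, 0.003], [-0.228, 0.974, -0.0], [-0.002, -0.001, -1.0]]
wrist_force: [-0.4, -0.2, 5.9]
gripper_width: 52.3
grip_force: 22.8
```

To row units: 200 mm is 0.3333, -115 mm is -0.1917, -0.4 rad is -0.2.

Call:
run_rows(
  offsets={"plan":[[45, 0, 0, -0.0083, 0], [45, 0, 0, -0.0417, 0], [45, 0, 0, -0.0917, 0], [45, 0, 0, -0.1417, 0], [45, 0, 0, -0.18, 0], [45, 0.0017, 0.0133, -0.1917, 0], [45, 0.005, 0.05, -0.1917, 0], [45, 0.01, 0.1, -0.1917, 0], [45, 0.0167, 0.1583, -0.1917, -0.05], [45, 0.0217, 0.2167, -0.1917, -0.1], [45, 0.0283, 0.275, -0.1917, -0.15], [45, 0.0333, 0.3333, -0.1917, -0.2]]},
  squeeze=25,
)

```text
time: 10.97
position: [366.7, 172.2, 227.5]
orientation: [[-0.805, -0.593, -0.0], [-0.593, 0.805, -0.0], [0.0, 0.0, -1.0]]
wrist_force: [0.7, -0.1, 0.4]
gripper_width: 51.9
grip_force: 26.5
```

```bash
python3 - <<'E'
from h import *
s=env.sense();R=s['orientation'];print(R.T@(np.array([333,275.5,160])-s['position']))
E
```

```text
[-34.146723   103.11086905  67.46137003]
```

To row units: 103 mm is 0.1717, 100 mm is 0.1667.

Call:
run_rows(
  offsets={"plan":[[45, -0.0167, 0.05, 0, 0], [45, -0.0333, 0.1, 0, 0], [45, -0.0467, 0.1417, 0, 0], [45, -0.0567, 0.1667, 0, 0], [45, -0.0567, 0.1717, 0, 0], [45, -0.0567, 0.1717, 0, 0], [45, -0.0567, 0.1717, 0, 0]]},
)

```text
time: 11.55
position: [334.7, 273.5, 227.4]
orientation: [[-0.808, -0.589, -0.0], [-0.589, 0.808, -0.0], [0.001, -0.0, -1.0]]
wrist_force: [0.4, -0.1, -1.1]
gripper_width: 52.3
grip_force: 26.5
```

```bash
python3 - <<'E'
from h import *
s=env.sense();R=s['orientation'];print(s['position'],R.T@(np.array([333,275.5,45.8])-s['position']))
w=env.get_image('wrist')[:,:,::-1];cv2.imwrite('pics/w4.png',w)
print([(u) for u in blobs(w,50,80,100,40,300)]);print([proj('wrist',[333+a,275.5+b,4])[0].round(0) for a,b in((0,0),(50,0),(-50,0),(0,50),(0,-50))])
E
```

```text
[334.71768231 273.47335577 227.38219914] [1.00177008e-01 2.67842135e+00 1.81581851e+02]
[([258.8, 161.2], [222, 126, 75, 69, 4206]), ([257.2, 266.8], [199, 214, 117, 103, 7800])]
[array([258., 164.]), array([236., 194.]), array([282., 133.]), array([289., 186.]), array([227., 142.])]
```

View pics/w4.png

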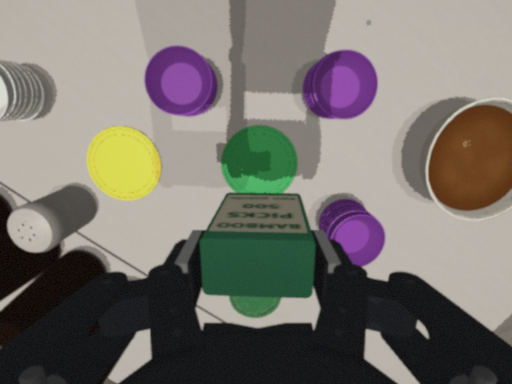

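```bash
python3 - <<'E'
from h import *
s=env.sense();R=s['orientation']
for u in((356,238),(342,88),(182,82)):
    X=onz('wrist',u,75);print(X,R.T@(X-s['position']))
X=onz('wrist',(254,275),227.4-41.8+75);print('box top',X,R.T@(X-s['position']))
E
```

```text
[325.46991374 407.59776686  75.        ] [-71.49605471 114.15914695 152.43616916]
[211.23199515 289.02232126  75.        ] [ 90.66101093  85.60179862 152.48373368]
[300.29812206 157.48202942  75.        ] [ 96.14260077 -73.16083781 152.51176346]
box top [338.66182457 275.56682633 260.6       ] [ -4.35492403  -0.34828639 -33.12695232]
```

Call:
run_rows(
  offsets={"plan":[[45, 0, 0.0042, 0.0333, 0], [45, 0, 0.0042, 0.0833, 0], [45, 0, 0.0042, 0.1417, 0], [45, 0, 0.0042, 0.2, 0], [45, 0, 0.0042, 0.25, 0], [45, 0, 0.0042, 0.28, 0], [45, 0, 0.0042, 0.2917, 0], [45, 0, 0.0042, 0.2967, 0], [45, 0, 0.0042, 0.2983, 0], [45, 0, 0.0042, 0.3, 0], [45, 0, 0.0042, 0.3, 0]]},
)

```text
time: 12.52
position: [333.9, 276.2, 48.6]
orientation: [[-0.808, -0.589, 0.002], [-0.589, 0.808, 0.001], [-0.002, -0.0, -1.0]]
wrist_force: [-0.3, -0.4, -1.1]
gripper_width: 52.0
grip_force: 26.5
```

To row units: 3 mm is 0.005, 2.5 mm is 0.0042.

Call:
run_rows(
  offsets={"plan":[[45, 0.0008, -0.0017, 0.0017, 0], [45, 0.0008, -0.0017, 0.0033, 0], [45, 0.0008, -0.0017, 0.0042, 0], [45, 0.0008, -0.0017, 0.005, 0], [45, 0.0008, -0.0017, 0.005, 0], [45, 0.0008, -0.0017, 0.005, 0]]},
)

```text
time: 13.02
position: [334.1, 275.5, 45.6]
orientation: [[-0.808, -0.589, 0.002], [-0.589, 0.808, 0.001], [-0.002, 0.0, -1.0]]
wrist_force: [-2.4, 1.6, 11.9]
gripper_width: 51.8
grip_force: 25.5
```

To row units: -200 mm is -0.3333, -180 mm is -0.3.

Call:
run_rows(
  offsets={"plan":[[54, 0, 0, -0.0008, 0], [57, 0, 0, -0.0008, 0], [65, 0, 0, -0.0008, 0], [75, 0, 0, -0.0008, 0], [75, 0, 0, -0.0008, 0], [75, 0, 0, -0.0008, 0], [75, 0, 0, -0.0333, 0], [75, 0, 0, -0.1, 0], [75, 0, 0, -0.1667, 0], [75, 0, 0, -0.2333, 0], [85, 0, 0, -0.3, 0], [85, 0, 0, -0.3333, 0]]},
)

```text
time: 14.02
position: [334.1, 275.3, 249.3]
orientation: [[-0.808, -0.589, 0.005], [-0.589, 0.808, 0.003], [-0.005, -0.0, -1.0]]
wrist_force: [-0.8, -0.1, 0.3]
gripper_width: 84.9
grip_force: 0.0
```

Call:
run_rows(
  offsets={"plan":[[85, -0.0333, 0, 0, 0.05], [85, -0.0833, 0, 0, 0.1], [85, -0.1333, 0, 0, 0.15], [85, -0.1833, 0, 0, 0.2], [85, -0.2167, 0.0008, 0, 0.25], [85, -0.2317, 0.0012, 0, 0.3], [85, -0.2317, 0.0012, 0, 0.315], [85, -0.2317, 0.0012, 0, 0.315], [85, -0.2317, 0.0012, 0, 0.315]]},
)

```text
time: 14.77
position: [445.3, 357.3, 244.3]
orientation: [[-1.0, -0.002, -0.0], [-0.002, 1.0, -0.0], [0.0, -0.0, -1.0]]
wrist_force: [0.4, -0.9, 0.4]
gripper_width: 84.8
grip_force: 0.0
```

```bash
python3 - <<'E'
from h import *
s=env.sense();R=s['orientation'];print(s['position'],R.round(3).tolist())
w=env.get_image('wrist')[:,:,::-1];cv2.imwrite('pics/w5.png',w)
print([proj('wrist',[446,358.3,z])[0].round(0) for z in(0,84)])
cv2.imwrite('pics/w5c.png',cv2.resize(w[60:260,150:400],None,fx=3,fy=3,interpolation=3))
E
```

```text
[445.32415197 357.30466611 244.33972226] [[-1.0, -0.002, -0.0], [-0.002, 1.0, -0.0], [0.0, -0.0, -1.0]]
[array([258., 163.]), array([258., 176.])]
```

View pics/w5c.png

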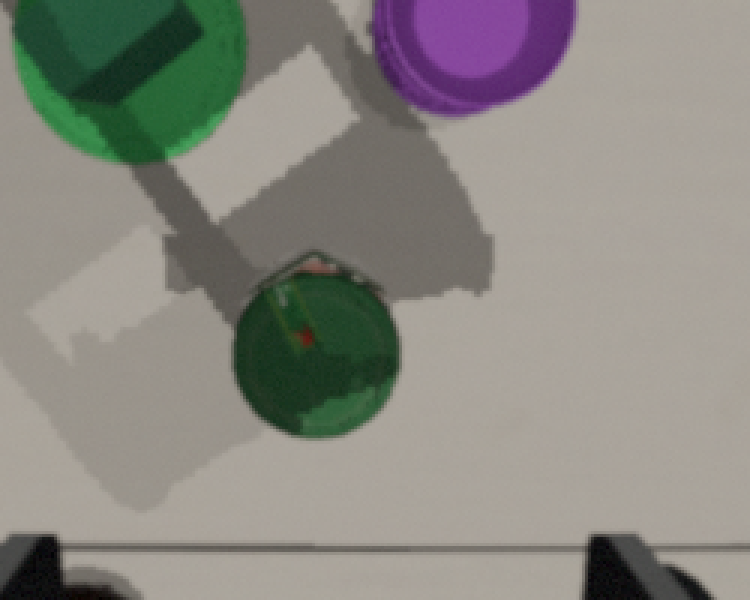

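```bash
python3 - <<'E'
from h import *
s=env.sense();R=s['orientation'];X=onz('wrist',(255.7,178.3),84);print(X)
g=env.get_image('top')[:,:,::-1];H=cv2.imwrite('pics/top2.png',g)
s0=env.get_image('side')[:,:,::-1];cv2.imwrite('pics/side2.png',s0)
p=proj('side',[446,357,84])[0].astype(int);print(p)
print(blobs(s0,45,90,60,20,60))
E
```

```text
[448.15666559 355.96047753  84.        ]
[239 263]
[([210.0, 47.2], [190, 0, 38, 92, 2423]), ([482.1, 153.5], [474, 149, 17, 10, 128]), ([505.1, 168.1], [498, 158, 14, 22, 216]), ([276.7, 256.9], [261, 238, 32, 34, 717]), ([238.3, 264.9], [228, 257, 21, 17, 268])]
```

To row units: 204 mm is 0.34, -1.7 mm is -0.0028.

Call:
run_rows(
  offsets={"plan":[[85, -0.0028, -0.0022, 0.0333, 0], [85, -0.0028, -0.0022, 0.1, 0], [85, -0.0028, -0.0022, 0.1667, 0], [85, -0.0028, -0.0022, 0.2333, 0], [85, -0.0028, -0.0022, 0.2917, 0], [85, -0.0028, -0.0022, 0.325, 0], [85, -0.0028, -0.0022, 0.34, 0], [85, -0.0028, -0.0022, 0.34, 0], [85, -0.0028, -0.0022, 0.34, 0]]},
  squeeze=45,
)

```text
time: 15.67
position: [447.6, 356.4, 41.7]
orientation: [[-1.0, -0.001, 0.001], [-0.001, 1.0, 0.001], [-0.001, 0.001, -1.0]]
wrist_force: [-0.4, -0.3, 0.7]
gripper_width: 85.0
grip_force: 0.0
```

Call:
run_rows(
  offsets={"plan":[[55, 0, 0, 0, 0], [55, 0, 0, 0, 0], [55, 0, 0, 0, 0], [55, 0, 0, 0, 0], [55, 0, 0, 0, 0], [55, 0, 0, 0, 0], [55, 0, 0, 0, 0], [55, 0, 0, 0, 0]]},
)

```text
time: 16.33
position: [448.1, 356.6, 42.7]
orientation: [[-1.0, -0.0, 0.003], [-0.0, 1.0, 0.002], [-0.003, 0.002, -1.0]]
wrist_force: [-0.0, -1.9, 7.9]
gripper_width: 61.5
grip_force: 47.2
```

To row units: -165 mm is -0.275, -150 mm is -0.25.

Call:
run_rows(
  offsets={"plan":[[55, 0, 0, -0.0083, 0], [55, 0, 0, -0.0333, 0], [55, 0, 0, -0.0833, 0], [55, 0, 0, -0.1417, 0], [55, 0, 0, -0.2, 0], [55, 0, 0, -0.2383, 0], [55, 0, -0.0133, -0.25, 0], [55, 0.0033, -0.05, -0.25, 0], [55, 0.0067, -0.1, -0.25, 0], [55, 0.0083, -0.1583, -0.25, 0], [55, 0.01, -0.2167, -0.25, 0], [55, 0.0133, -0.275, -0.25, 0]]},
)

```text
time: 17.33
position: [438.1, 189.0, 189.5]
orientation: [[-1.0, -0.001, -0.002], [-0.001, 1.0, -0.001], [0.002, -0.001, -1.0]]
wrist_force: [1.0, -0.9, -2.6]
gripper_width: 61.6
grip_force: 50.6
```

Call:
run_rows(
  offsets={"plan":[[55, 0.0017, -0.0583, 0, 0], [55, 0.005, -0.1167, 0, 0], [55, 0.0083, -0.175, 0, 0], [55, 0.0117, -0.2333, 0, 0], [55, 0.0133, -0.2917, 0, 0], [55, 0.0167, -0.35, 0, 0], [55, 0.02, -0.4083, 0, 0], [55, 0.0233, -0.4667, 0, 0], [55, 0.025, -0.525, 0, 0], [55, 0.0267, -0.5667, 0, 0], [55, 0.0267, -0.5917, 0, 0], [55, 0.0267, -0.6, 0, 0]]},
)

```text
time: 18.33
position: [422.2, -170.9, 189.6]
orientation: [[-1.0, 0.002, -0.001], [0.002, 1.0, 0.0], [0.001, 0.0, -1.0]]
wrist_force: [0.2, 0.7, -3.0]
gripper_width: 61.7
grip_force: 50.6
```

Call:
run_rows(
  offsets={"plan":[[55, 0, 0, 0, 0], [55, 0, 0, 0, 0], [55, 0, 0, 0, 0]]},
)

```text
time: 18.58
position: [423.1, -168.0, 190.3]
orientation: [[-1.0, -0.001, -0.0], [-0.001, 1.0, 0.0], [0.0, 0.0, -1.0]]
wrist_force: [0.1, -0.0, -3.1]
gripper_width: 61.3
grip_force: 50.5
```

```bash
python3 - <<'E'
from h import *
s=env.sense();R=s['orientation'];print(s['position'],R.T@(np.array([424,-169,46.7])-s['position']))
w=env.get_image('wrist')[:,:,::-1];cv2.imwrite('pics/w6.png',w)
print(blobs(w,0,6,110,40,300));print([proj('wrist',[424+a,-169+b,4])[0].round(0) for a,b in((0,0),(50,0),(-50,0),(0,50),(0,-50))])
E
```

```text
[ 423.08995064 -167.98823441  190.30433566] [ -0.97688248  -1.07215704 143.60345839]
[([255.6, 159.1], [214, 127, 84, 66, 4050])]
[array([256., 172.]), array([256., 212.]), array([256., 129.]), array([298., 172.]), array([214., 172.])]
```

View pics/w6.png

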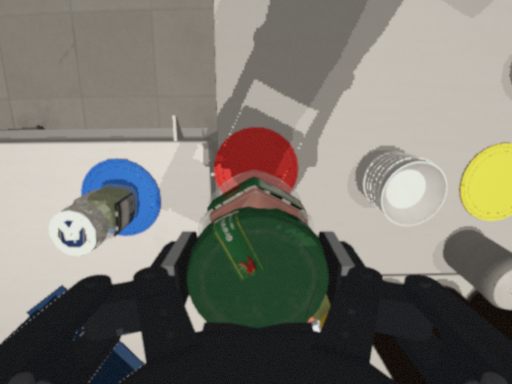

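To row units: 141 mm is 0.235, 140 mm is 0.2333.

Call:
run_rows(
  offsets={"plan":[[55, 0, -0.0017, 0.0333, 0], [55, 0, -0.0017, 0.0833, 0], [55, 0, -0.0017, 0.1417, 0], [55, 0, -0.0017, 0.1917, 0], [55, 0, -0.0017, 0.22, 0], [55, 0, -0.0017, 0.23, 0], [55, 0, -0.0017, 0.2333, 0], [55, 0, -0.0017, 0.235, 0], [55, 0, -0.0017, 0.235, 0], [55, 0, -0.0017, 0.235, 0]]},
)

```text
time: 19.47
position: [423.9, -170.1, 50.7]
orientation: [[-1.0, -0.0, 0.002], [-0.0, 1.0, -0.001], [-0.002, -0.001, -1.0]]
wrist_force: [0.1, 0.1, -3.0]
gripper_width: 61.5
grip_force: 50.5
```

To row units: 4 mm is 0.0067, 3.5 mm is 0.0058.

Call:
run_rows(
  offsets={"plan":[[55, 0.0008, 0.0017, 0.0025, 0], [55, 0.0008, 0.0017, 0.0042, 0], [55, 0.0008, 0.0017, 0.005, 0], [55, 0.0008, 0.0017, 0.0058, 0], [55, 0.0008, 0.0017, 0.0067, 0], [55, 0.0008, 0.0017, 0.0067, 0], [55, 0.0008, 0.0017, 0.0067, 0]]},
)

```text
time: 20.05
position: [423.5, -169.2, 46.7]
orientation: [[-1.0, -0.0, 0.002], [-0.0, 1.0, -0.001], [-0.002, -0.001, -1.0]]
wrist_force: [-2.9, 1.9, 10.9]
gripper_width: 61.7
grip_force: 51.8
```

The manual's scale: shifts go in shares of 600 mm and turns go in shares of 2 rad. Converting my numbers, -180 mm is -0.3, -170 mm is -0.2833.

Call:
run_rows(
  offsets={"plan":[[64, 0, 0, -0.0008, 0], [68, 0, 0, -0.0008, 0], [76, 0, 0, -0.0008, 0], [85, 0, 0, -0.0008, 0], [85, 0, 0, -0.0008, 0], [85, 0, 0, -0.0008, 0], [85, 0, 0, -0.0333, 0], [85, 0, 0, -0.1, 0], [85, 0, 0, -0.1667, 0], [85, 0, 0, -0.2333, 0], [85, 0, 0, -0.2833, 0], [85, 0, 0, -0.3, 0]]},
)

```text
time: 21.05
position: [423.8, -169.4, 230.3]
orientation: [[-1.0, -0.0, 0.006], [-0.0, 1.0, -0.003], [-0.006, -0.003, -1.0]]
wrist_force: [0.3, 0.8, 0.4]
gripper_width: 84.9
grip_force: 0.0
```

Call:
run_rows(
  offsets={"plan":[[85, -0.005, 0.05, 0, 0], [85, -0.01, 0.1167, 0, 0], [85, -0.015, 0.1833, 0, 0], [85, -0.0167, 0.2333, 0, 0], [85, -0.0167, 0.2517, 0, 0], [85, -0.0167, 0.2517, 0, 0], [85, -0.0167, 0.2517, 0, 0]]},
)

```text
time: 21.63
position: [432.6, -17.8, 225.1]
orientation: [[-1.0, -0.002, -0.001], [-0.002, 1.0, -0.0], [0.001, -0.0, -1.0]]
wrist_force: [-0.1, -0.3, -0.3]
gripper_width: 85.0
grip_force: 0.0
```

```bash
python3 - <<'E'
from h import *
s=env.sense();R=s['orientation'];print(s['position'],R.round(3).tolist())
w=env.get_image('wrist')[:,:,::-1];cv2.imwrite('pics/w7.png',w);cv2.imwrite('pics/top3.png',env.get_image('top')[:,:,::-1])
print(blobs(w,24,32,100,40,300));print([proj('wrist',[434,-18,z])[0].round(0) for z in(0,78)],proj('wrist',[437.5,133,4]))
cv2.imwrite('pics/w7c.png',cv2.resize(w[90:270,150:400],None,fx=3,fy=3,interpolation=3))
E
```

```text
[432.6114221  -17.78289965 225.11816306] [[-1.0, -0.002, -0.001], [-0.002, 1.0, -0.0], [0.001, -0.0, -1.0]]
[([370.5, 167.9], [333, 131, 76, 75, 4365]), ([198.7, 244.1], [170, 224, 49, 67, 981]), ([173.2, 300.3], [159, 286, 29, 27, 539])]
[array([257., 166.]), array([258., 180.])] [[372.74354375 169.39200004]]
```

View pics/w7c.png

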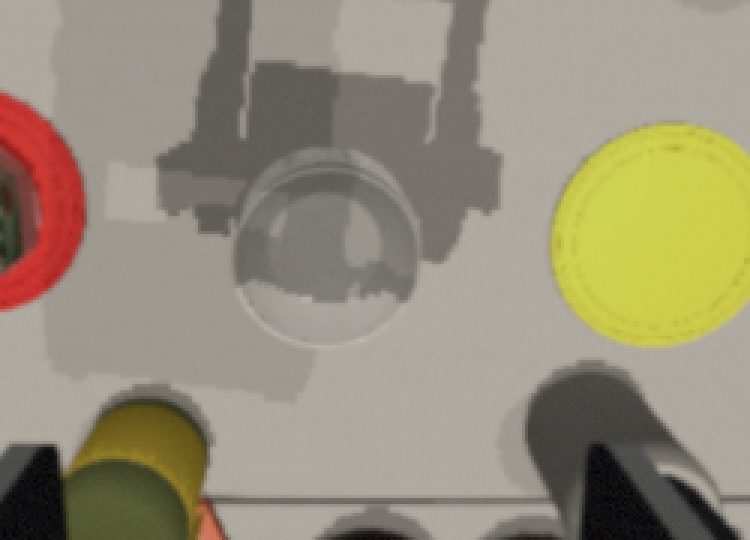

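```bash
python3 - <<'E'
from h import *
print(onz('wrist',(258.3,175.7),78),onz('wrist',(370.5,167.9),4))
t=cv2.imread('pics/top3.png');cv2.imwrite('pics/top3c.png',cv2.resize(t[125:225,180:345],None,fx=4.8,fy=4.8,interpolation=3))
E
```

```text
[429.62390954 -17.19216842  78.        ] [435.52401978 129.81319826   4.        ]
```

To row units: 187 mm is 0.3117, 175 mm is 0.2917.

Call:
run_rows(
  offsets={"plan":[[85, 0.0027, 0.001, 0.0333, 0], [85, 0.0027, 0.001, 0.1, 0], [85, 0.0027, 0.001, 0.1667, 0], [85, 0.0027, 0.001, 0.2167, 0], [85, 0.0027, 0.001, 0.2583, 0], [85, 0.0027, 0.001, 0.2917, 0], [85, 0.0027, 0.001, 0.3083, 0], [85, 0.0027, 0.001, 0.3117, 0], [85, 0.0027, 0.001, 0.3117, 0], [85, 0.0027, 0.001, 0.3117, 0]]},
  squeeze=40,
)

```text
time: 22.57
position: [431.8, -17.7, 39.6]
orientation: [[-1.0, 0.0, 0.002], [0.0, 1.0, -0.0], [-0.002, -0.0, -1.0]]
wrist_force: [0.1, -0.2, 0.1]
gripper_width: 85.0
grip_force: 0.0
```

Call:
run_rows(
  offsets={"plan":[[55, 0, 0, 0, 0], [55, 0, 0, 0, 0], [55, 0, 0, 0, 0], [55, 0, 0, 0, 0], [55, 0, 0, 0, 0], [55, 0, 0, 0, 0], [55, 0, 0, 0, 0], [55, 0, 0, 0, 0]]},
)

```text
time: 23.23
position: [431.8, -17.3, 39.8]
orientation: [[-1.0, -0.0, 0.002], [-0.0, 1.0, -0.0], [-0.002, -0.0, -1.0]]
wrist_force: [-2.4, 1.2, 8.4]
gripper_width: 63.4
grip_force: 41.7
```

To row units: 148.8 mm is 0.248, 147 mm is 0.245.

Call:
run_rows(
  offsets={"plan":[[55, 0, 0, -0.0083, 0], [55, 0, 0, -0.0333, 0], [55, 0, 0, -0.075, 0], [55, 0, 0, -0.1083, 0], [55, 0, 0.0133, -0.1167, 0], [55, -0.0017, 0.05, -0.1167, 0], [55, -0.0033, 0.1, -0.1167, 0], [55, -0.005, 0.15, -0.1167, 0], [55, -0.0067, 0.1967, -0.1167, 0], [55, -0.0083, 0.23, -0.1167, 0], [55, -0.0083, 0.245, -0.1167, 0], [55, -0.0083, 0.248, -0.1167, 0]]},
)

```text
time: 24.23
position: [435.6, 132.9, 108.1]
orientation: [[-1.0, -0.002, -0.001], [-0.002, 1.0, -0.0], [0.001, -0.0, -1.0]]
wrist_force: [-0.3, 0.1, -2.8]
gripper_width: 63.2
grip_force: 45.4
```

Call:
run_rows(
  offsets={"plan":[[55, 0, 0, 0, 0], [55, 0, 0, 0, 0], [55, 0, 0, 0, 0]]},
)

```text
time: 24.48
position: [436.1, 130.6, 108.5]
orientation: [[-1.0, 0.001, -0.0], [0.001, 1.0, -0.0], [0.0, -0.0, -1.0]]
wrist_force: [0.6, -0.6, -2.8]
gripper_width: 63.6
grip_force: 45.4
```

```bash
python3 - <<'E'
from h import *
s=env.sense();R=s['orientation'];print(s['position'],R.T@(np.array([437,131.5,43.8])-s['position']))
w=env.get_image('wrist')[:,:,::-1];cv2.imwrite('pics/w8.png',w)
print(blobs(w,24,32,100,40,300));print([proj('wrist',[437+a,131.5+b,4])[0].round(0) for a,b in((0,0),(50,0),(-50,0),(0,50),(0,-50))])
E
```

```text
[436.05659434 130.63232848 108.47114061] [-0.95635625  0.87869019 64.67080162]
[([261.9, 161.2], [204, 136, 109, 65, 2915]), ([24.8, 293.8], [0, 264, 59, 67, 2271])]
[array([258., 190.]), array([258., 240.]), array([258., 134.]), array([312., 190.]), array([203., 190.])]
```

View pics/w8.png

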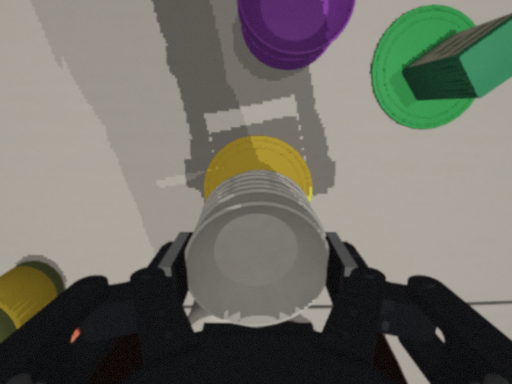

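To row units: 62 mm is 0.1033, 60 mm is 0.1.

Call:
run_rows(
  offsets={"plan":[[55, -0.0008, 0.0015, 0.025, 0], [55, -0.0008, 0.0015, 0.0583, 0], [55, -0.0008, 0.0015, 0.0833, 0], [55, -0.0008, 0.0015, 0.095, 0], [55, -0.0008, 0.0015, 0.1, 0], [55, -0.0008, 0.0015, 0.1033, 0], [55, -0.0008, 0.0015, 0.1033, 0], [55, -0.0008, 0.0015, 0.1033, 0]]},
)

```text
time: 25.2
position: [437.0, 132.4, 47.3]
orientation: [[-1.0, -0.0, 0.001], [-0.0, 1.0, 0.0], [-0.001, 0.0, -1.0]]
wrist_force: [0.0, 0.7, -2.8]
gripper_width: 63.7
grip_force: 45.3
```

To row units: 3.5 mm is 0.0058, 3 mm is 0.005.

Call:
run_rows(
  offsets={"plan":[[55, 0, -0.0008, 0.0025, 0], [55, 0, -0.0008, 0.0042, 0], [55, 0, -0.0008, 0.005, 0], [55, 0, -0.0008, 0.0058, 0], [55, 0, -0.0008, 0.0058, 0]]},
)

```text
time: 25.62
position: [436.8, 131.9, 43.9]
orientation: [[-1.0, -0.0, 0.001], [-0.0, 1.0, 0.0], [-0.001, 0.0, -1.0]]
wrist_force: [-4.8, -1.5, 9.5]
gripper_width: 63.9
grip_force: 46.7
```

To row units: -200 mm is -0.3333, -100 mm is -0.1667.

Call:
run_rows(
  offsets={"plan":[[66, 0, 0, -0.0005, 0], [70, 0, 0, -0.0005, 0], [78, 0, 0, -0.0005, 0], [85, 0, 0, -0.0005, 0], [85, 0, 0, -0.0005, 0], [85, 0, 0, -0.0005, 0], [85, 0, 0, -0.0333, 0], [85, 0, 0, -0.1, 0], [85, 0, 0, -0.1667, 0], [85, 0, 0, -0.2333, 0], [85, 0, 0, -0.2833, 0], [85, 0, 0, -0.3333, 0]]},
)

```text
time: 26.62
position: [436.4, 131.8, 245.3]
orientation: [[-1.0, -0.0, 0.001], [-0.0, 1.0, 0.0], [-0.001, 0.0, -1.0]]
wrist_force: [0.9, 0.1, -1.5]
gripper_width: 84.9
grip_force: 0.0
```

Call:
run_rows(
  offsets={"plan":[[85, 0.05, -0.0167, -0.0333, 0], [85, 0.1, -0.0333, -0.0667, 0], [85, 0.125, -0.05, -0.0667, 0], [85, 0.125, -0.05, -0.0667, 0], [85, 0.125, -0.05, -0.0667, 0]]},
)

```text
time: 27.03
position: [361.5, 101.7, 283.5]
orientation: [[-1.0, 0.0, 0.001], [0.0, 1.0, 0.0], [-0.001, 0.0, -1.0]]
wrist_force: [-0.1, -0.8, 0.4]
gripper_width: 85.1
grip_force: 0.0
```

```bash
python3 - <<'E'
from h import *
t=env.get_image('top')[:,:,::-1];s=env.get_image('side')[:,:,::-1];w=env.get_image('wrist')[:,:,::-1]
cv2.imwrite('pics/fin.png',np.vstack([cv2.resize(t[120:220,170:390],(792,300),interpolation=3),np.hstack([cv2.resize(s[130:280,190:340],(300,300)),cv2.resize(w,(400,300)),np.zeros((300,92,3),np.uint8)])]))
E
```

```text
(no output)
```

View pics/fin.png

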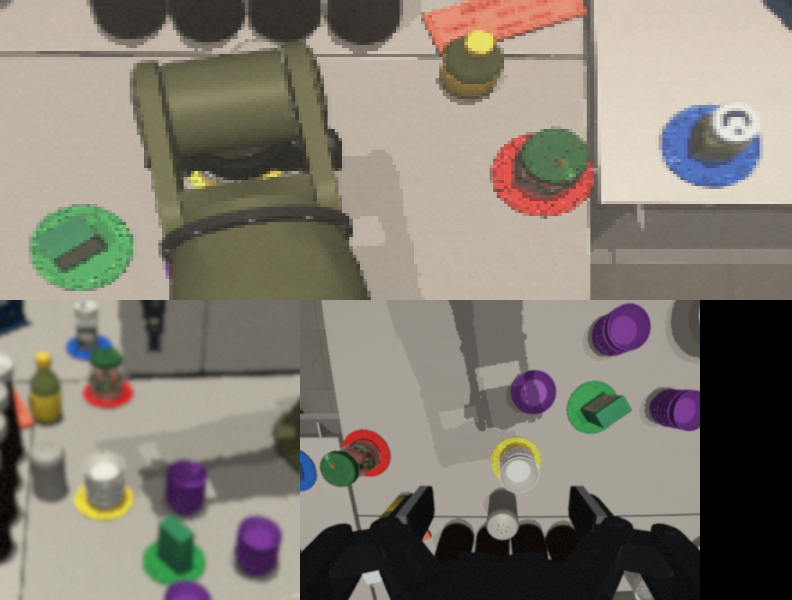

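The picture shows all four things standing upright near the middle of their mats: spice on blue, chili on red, dishes on yellow and the box on green. The bottle and shaker have not moved.

```bash
python3 -c "
from plant import env
print(env.hand_in())"
```

```text
the job is handed in; nothing more can be done
None
```

The job is handed in at about 27 s: both stacks are apart, and the last pictures show the chili jar on red, the spice jar on blue, the dishes on yellow and the toothpick box on green, all upright near the middle of their mats, with the oil bottle and pepper shaker where they stood.

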